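Hold the tea box open for restocking

TASK

I want to restock the wooden tea box on the island with both hands: take the cup that stands on its lid and set it gently, upright and wholly on the round cork coaster. Then lift the lid, which has a bar handle in front, to 60 degrees from closed and finish while still holding it there, without letting go, because it falls shut by itself. Leave the jar, the bowl and the bottle where they stand.

Things in the scene. Friction and masses are not known exactly. Their poses are not given: they have to be found in the camera images.
- box: Oak tea box fixed to the marble top, an open-topped box 180 (its x) x 240 (its y) x 100 mm high. Origin: centre of its underside, on the work surface; z up. Its front (own -x side) faces the robot, turned up to 0.25 rad. The lid lies on top and is hinged along the box's rear (+x) rim.
- lid (a joint): Lid angle in rad: 0 closed (level), grows as the front edge rises, 1.047 = 60 degrees, stops at 1.9. Oak board 180 x 240 x 12 mm, 0.35 to 0.7 kg, top 112.5 mm above the work surface when closed. Free hinge, no stay: it falls shut from anything below 80 degrees. 2 to 4 N straight up at the bar lifts it.
- lid_hinge (a point): Middle of the lid's hinge axis, which is level and parallel to the box's y; 90 mm behind (box +x) the box's centre and 100.5 mm above the work surface. Does not move with the lid.
- lid_bar (a point): Middle of the lid's handle: round steel bar 12 mm thick, 150 mm long, parallel to the hinge, 50 mm in front of the lid's edge on an arm at each end (44 mm clear gap, fits a finger from above if opened to about 50 mm). At lid angle a it is 230 cos a - 6 sin a mm in front of the hinge axis and 230 sin a + 6 cos a above it. The bar can turn in the fingers, so the gripper may stay pointing down.
- cup: White ceramic tumbler without a handle, straight-sided, 60 mm across, 80 mm high, 4 mm wall, about 0.18 kg, standing on the box's lid. Origin: centre of its underside; z up along its axis. Pinch it across its outside from above.
- coaster: Round cork coaster, 110 mm across, 10 mm thick, fixed to the work surface to the left or right of the box. Origin: centre of its underside; its top is 10 mm higher.
- jar: Bystander: amber glass jar with a steel cap, 68 mm across, 120 mm high, on the other side of the box from the coaster. Origin: centre of its underside.
- bowl: Bystander: white bowl, 110 mm across, 50 mm high, beside the rear of the box. Origin: centre of its underside.
- bottle: Bystander: dark brown bottle with a steel cap, 56 mm across, 170 mm high, beside the rear of the box. Origin: centre of its underside.
Not all that is in view belongs to the job. Leave any yellow look-alike of the cup alone.

How it is judged:
By the outcome, as a careful person would: the job done as asked, in the order asked, and still so for the second after the job is handed in, while the arm keeps its last pose, push and grip.
It also fails if it takes over 61 s, if anything falls off the work surface, if the arm or the gripper's body presses on something with over 40 N, if the wrist force passes 120 N, or if a joint passes its speed limit or range.

ROBOT

A 6-joint arm with a two-finger parallel gripper is mounted at the origin on the work surface. World frame = base frame: x ahead of the robot, y to its left, z up, the work surface at z = 0. Lengths are in m, angles in degrees, forces in N, time in s.
With the tool pointing down it reaches from about 0.3 to 1 m from the base axis. Payload 5.1 kg.
Tool frame: the origin (TCP) lies on the centre line of the jaws, within the pads' length; the fingertips stand 19 mm ahead of it and the grasp point (between the pads) is the TCP; z points along the fingers, y is the line along which they close (so a half turn about z gives the same grasp; the last joint's range is limited). The gripper opens to 95 mm and grips with 3 to 60 N. Pads are 20 mm wide; open, the fingers measure 119 mm over their backs; the gripper's body (75 mm by 180 mm) begins 59 mm behind the grasp point.
Start: joints at [64.653, 7.093, 94.555, -0, 78.352, -4.733], TCP at [0.229, 0.608, 0.234] pointing down, gripper open.
Joint ranges: [-149.61, 149.61], [-58.7, 133.49], [1.44, 155.28], [-77.14, 257.14], [18.33, 153.61], [-166.67, 166.67]. Speed limits (degrees/s): [147.25, 147.25, 180, 180, 180, 180].

INTERFACE

Orientations are given as a 3x3 rotation matrix whose columns are the frame's x, y, z axes.
In Python, from bench import * gives the robot as it stands.
- The arm moves only by the tool jog_arm, never from a script. Its argument "rows" is a list of rows, each a list of 7 numbers: the shift along the tool's x, y, z in units of 0.5 m (1.0 is 0.5 m), then the turn, a rotation vector about the tool's x, y, z in units of 2 rad (1.0 is 2 rad), then the opening, from -1 (shut) to 1 (fully open). In form: [[x, y, z, wx, wy, wz, hand], ...]. A call has exactly 5 rows; each row shifts and turns the commanded pose from where the row before left it, along the tool's axes as they then stand; what a row does not reach is not made up. A row lasts 1/12 s, in which the tool goes at most 41.7 mm and 7.16 degrees, less where a joint would pass 70% of its speed; a pose out of reach is approached as far as the arm can. A call with a number of a shift or a turn outside -1 to 1 is refused whole. A call with a gripper value outside its range is refused whole. The fingers move at their own pace and stop on an object; the grip force is fixed at half the most. Time passes only in rows, so rows that do not move let the fingers close, or fill a call up. It gives the time, the measured TCP pose, the force, the opening and the grip force at its end, in the units of the state.
- read_state(): the state, without advancing time (a new reading comes with each control period).
- read_camera(name): name is "scene" or "top"; returns a dict with "pixels" (400x640x3 uint8, blue, green, red), "depth" (400x640 float32, m along the optical axis (not along the pixel's ray), 0 where there is no reading), "fx", "fy", "cx", "cy" (pixels), "dist" ([k1, k2, p1, p2, k3] as OpenCV has them; the pictures are not rectified), "eye" and "attitude" of the camera in the world. Camera axes: x right, y up, looking along -z (the intrinsics and any distortion apply to the point x, -y, -z); pixel columns grow to the right and rows downward; lengths in m; the calibration is good to about 2 mm. A picture is of the moment at which its call begins.
- sign_off(): hands the job in; it is judged then, once.
The state is a dict: "time": time; "joint_pos": joint angles; "dq": joint speeds; "joint_efforts": joint torques, N m; "eef_pos": TCP position; "ee_rot": TCP orientation; "wrist_force": force on the tool from outside, world axes, zero at the start; "moment": the same for the moment, N m; "finger_gap": opening from 0.0 (shut) to 1.0 (fully open); "grip_force": force on a finger pad.
Only numpy, scipy, OpenCV 4.12 (cv2) and the standard library are available. Lean on these libraries where they do the work, as an engineer would, in place of code of your own. Each camera call takes 0.05 s, during which the arm holds its last target. There are 200 camera calls.

## Working session

There is one attempt and no reset: what is moved stays moved. The work goes in short steps, Python scripts to look and compute and a tool call to move; the robot and the scene stay as the last step left them, time stands still between calls to the robot, and variables do not carry over. Pictures are saved under pics/ and viewed, at most 10 in all, crops included, and the job is handed in when it is done.

Besides the shell and the picture viewer there is one more tool, called by a JSON object that holds its "name" and its "arguments", one argument or row to a line. jog_arm: Moves the arm, as the interface text tells. Its arguments: {"type":"object","properties":{"rows":{"type":"array"}},"required":["rows"]}

```bash
mkdir -p pics
cat > h.py <<'E'
from bench import *
import numpy as np, cv2
def grab(n,save=None):
    c=read_camera(n)
    if save: cv2.imwrite('pics/'+save,c['pixels'])
    return c
def cloud(c):
    K=np.array([[c['fx'],0,c['cx']],[0,c['fy'],c['cy']],[0,0,1.]])
    h,w=c['depth'].shape
    u,v=np.meshgrid(np.arange(w),np.arange(h))
    p=cv2.undistortPoints(np.stack([u,v],-1).reshape(-1,1,2).astype(float),K,np.array(c['dist'],float)).reshape(h,w,2)
    d=c['depth'].astype(float)
    P=np.stack([p[...,0]*d,-p[...,1]*d,-d],-1)
    W=P@np.array(c['attitude']).T+np.array(c['eye'])
    W[d==0]=np.nan
    return W
E
python3 - <<'E'
from h import *
for n in('scene','top'):
    c=grab(n,n+'0.png');np.savez(n+'0.npz',W=cloud(c),im=c['pixels'])
    print(n,c['eye'],np.round(c['attitude'],3).tolist(),c['fx'],c['dist'])
s=read_state();print(s)
E
```

```text
scene [1.14269343 0.51087448 0.59114188] [[-0.691, -0.371, 0.62], [0.722, -0.383, 0.576], [0.024, 0.846, 0.533]] 431.0332238247095 [-0.03146641  0.          0.          0.          0.        ]
top [0.48817854 0.01008952 1.44126924] [[-0.002, 0.998, -0.056], [-1.0, -0.002, 0.011], [0.011, 0.057, 0.998]] 507.65463015236287 [-0.0451268  0.         0.         0.         0.       ]
{'time': 0.1, 'joint_pos': array([ 6.46523058e+01,  7.12845802e+00,  9.46254686e+01, -1.29637748e-03,
        7.83515798e+01, -4.73322124e+00]), 'dq': array([-0.04542411, -0.04826439, -0.19083367,  0.01406651, -0.03750497,
        0.00791928]), 'joint_efforts': array([ 3.82735107e-04, -4.18879867e+01, -3.61098504e+01,  7.76323350e-02,
        4.61706205e-02, -6.99865996e-05]), 'eef_pos': array([0.22865765, 0.60787588, 0.23253277]), 'ee_rot': array([[-9.35972196e-01,  3.52073087e-01, -7.68310233e-04],
       [ 3.52073901e-01,  9.35970709e-01, -1.67363970e-03],
       [ 1.29872376e-04, -1.83698221e-03, -9.99998304e-01]]), 'wrist_force': array([0.49250632, 0.25102336, 0.52899296]), 'moment': array([-0.03127541,  0.02229571,  0.01994696]), 'grip_force': 0.0, 'finger_gap': 1.0005877174780458}
```

View pics/scene0.png

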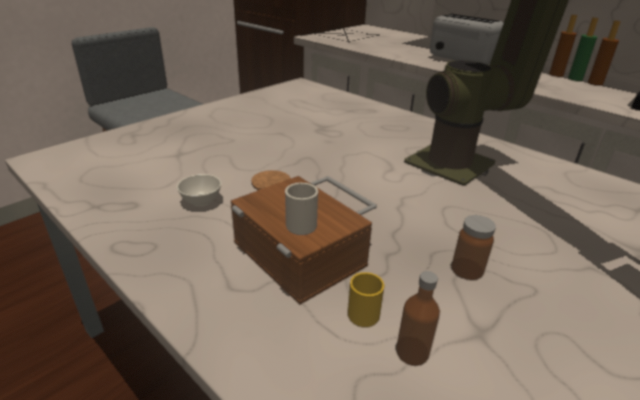

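View pics/top0.png

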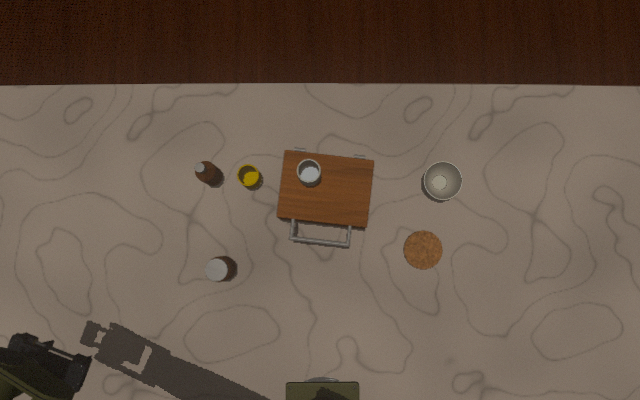

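The scene picture shows the grey-white cup on the lid at (302,209), the bar at (345,195), the yellow look-alike at (366,300) and the bottle and jar on the right. In the top picture the cup is at (309,172), the lid's centre at (326,189), the bar at (320,242), the coaster at (423,250), the yellow cup at (250,177), the jar at (218,268), the bottle at (207,172) and the bowl at (443,181).

Run:
```python
from h import *
T=np.load('top0.npz');S=np.load('scene0.npz')
def circ(P):
    c,r=cv2.minEnclosingCircle(P[:,:2].astype(np.float32)); return np.round(c,4),round(r,4)
for nm,D,box in(('top',T,None),('scene',S,None)):
    W=D['W'].reshape(-1,3);I=D['im'].reshape(-1,3).astype(int)
    ok=np.isfinite(W[:,0]);W=W[ok];I=I[ok]
    z=W[:,2]
    reg=(W[:,0]>.3)&(W[:,0]<.95)&(abs(W[:,1])<.35)
    print(nm,'table z',np.median(z[reg&(abs(z)<.02)]))
    hsv=cv2.cvtColor(I[None].astype(np.uint8),cv2.COLOR_BGR2HSV)[0].astype(int)
    near=reg&(abs(W[:,0]-.68)<.2)&(abs(W[:,1])<.16)
    lid=near&(z>.1)&(z<.12)&(hsv[:,1]>100)
    if lid.sum()>10:
        P=W[lid];print('lid n',lid.sum(),'z',np.median(P[:,2]),cv2.minAreaRect(P[:,:2].astype(np.float32)))
    cup=near&(z>.13)&(z<.21); 
    if cup.sum():
        P=W[cup];print('cup',len(P),circ(P),'top',np.percentile(P[:,2],[50,95,99]))
        R=P[P[:,2]>.18];print(' rim',len(R),circ(R),R.min(0),R.max(0))
    co=reg&(z>.003)&(z<.016)&(hsv[:,1]>90)&(W[:,1]<-.1)
    if co.sum()>5:P=W[co];print('coaster',co.sum(),circ(P),np.median(P[:,2]),P[:,:2].mean(0))
    bar=reg&(hsv[:,1]<70)&(z>.085)&(z<.125)&(W[:,0]<.62)&(abs(W[:,1])<.13)
    if bar.sum()>5:P=W[bar];print('bar',len(P),np.median(P[:,2]),P.min(0),P.max(0),cv2.minAreaRect(P[:,:2].astype(np.float32)))
W=T['W']
for n,(u,v) in dict(jar=(218,268),bottle=(202,168),bowl=(443,181),yel=(250,177),cupin=(309,174),coast=(423,250),bar=(320,242)).items(): print(n,np.round(W[v,u],3))
```

```text
top table z -3.663527803421385e-05
lid n 5574 z 0.11230498463125571 ((0.6375097036361694, -0.008802294731140137), (0.23922449350357056, 0.18059217929840088), 83.00037384033203)
cup 260 (array([0.6727, 0.0352]), 0.0302) top [0.1835411  0.19526319 0.19657441]
 rim 137 (array([0.6726, 0.0349]), 0.03) [0.64283601 0.00756989 0.18028737] [0.70183595 0.06469637 0.19858221]
coaster 1130 (array([ 0.5703, -0.234 ]), 0.1624) 0.009601089609592162 [ 0.4749497  -0.28486254]
bar 411 0.11065102022891238 [ 0.48540068 -0.07760284  0.09019776] [0.56211228 0.11829251 0.11913626] ((0.5224829316139221, 0.02370716631412506), (0.19730612635612488, 0.05620471015572548), 83.11669921875)
scene table z 0.0001880315188430015
lid n 4781 z 0.11268892435732963 ((0.6380822658538818, -0.008677095174789429), (0.24244515597820282, 0.17934587597846985), 83.50257873535156)
cup 1359 (array([0.6726, 0.0347]), 0.0308) top [0.17167647 0.19255707 0.19355419]
 rim 453 (array([0.6725, 0.0346]), 0.0307) [0.642186   0.00499237 0.18011798] [0.70283283 0.06466409 0.1943619 ]
coaster 493 (array([ 0.5709, -0.2048]), 0.1784) 0.010278615825367043 [ 0.49025567 -0.28259766]
bar 455 0.11055241180618186 [ 0.48702098 -0.07619868  0.09375042] [0.56312931 0.12046208 0.11477072] ((0.5242006182670593, 0.024193786084651947), (0.19832183420658112, 0.06155800819396973), 85.20796966552734)
jar [0.429 0.271 0.114]
bottle [0.682 0.302 0.173]
bowl [ 0.67  -0.347  0.005]
yel [0.682 0.203 0.006]
cupin [0.674 0.034 0.118]
coast [ 0.473 -0.286  0.008]
bar [0.496 0.005 0.11 ]
```

{"name": "jog_arm", "arguments": {
  "rows": [
    [0,0,0,0,0,0.0445,1],
    [0,0,0,0,0,0.0445,1],
    [0,0,0,0,0,0.0445,1],
    [0,0,0,0,0,0.0445,1],
    [0,0,0,0,0,0.0445,1]
  ]
}}

```text
time: 0.52
eef_pos: [0.2287, 0.608, 0.2329]
ee_rot: [[-0.69, 0.724, -0.001], [0.724, 0.69, -0.001], [-0.0, -0.001, -1.0]]
wrist_force: [0.7, -0.2, -0.6]
finger_gap: 1.0
grip_force: 0.0
```

{"name": "jog_arm", "arguments": {
  "rows": [
    [0,0,0,0,0,0.0445,1],
    [0,0,0,0,0,0.0445,1],
    [0,0,0,0,0,0.0445,1],
    [0,0,0,0,0,0.0445,1],
    [0,0,0,0,0,0.0445,1]
  ]
}}

```text
time: 0.93
eef_pos: [0.2287, 0.6081, 0.2329]
ee_rot: [[-0.311, 0.95, -0.001], [0.95, 0.311, -0.001], [-0.001, -0.001, -1.0]]
wrist_force: [-0.9, 0.4, 0.8]
finger_gap: 0.998
grip_force: 0.0
```

{"name": "jog_arm", "arguments": {
  "rows": [
    [0,0,0,0,0,0.0445,1],
    [0,0,0,0,0,0.0445,1],
    [0,0,0,0,0,0.0445,1],
    [0,0,0,0,0,0.0445,1],
    [0,0,0,0,0,0.0445,1]
  ]
}}

```text
time: 1.35
eef_pos: [0.2287, 0.608, 0.2329]
ee_rot: [[0.128, 0.992, -0.001], [0.992, -0.128, -0.001], [-0.001, -0.0, -1.0]]
wrist_force: [0.2, 0.1, -0.5]
finger_gap: 1.001
grip_force: 0.0
```

{"name": "jog_arm", "arguments": {
  "rows": [
    [-0.0515,0.051,0,0,0,0,1],
    [-0.0515,0.051,0,0,0,0,1],
    [-0.0515,0.051,0,0,0,0,1],
    [-0.0515,0.051,0,0,0,0,1],
    [-0.0515,0.051,0,0,0,0,1]
  ]
}}

```text
time: 1.77
eef_pos: [0.3399, 0.4632, 0.233]
ee_rot: [[0.123, 0.992, -0.001], [0.992, -0.123, -0.001], [-0.001, -0.0, -1.0]]
wrist_force: [0.0, 0.7, -0.1]
finger_gap: 0.999
grip_force: 0.0
```

{"name": "jog_arm", "arguments": {
  "rows": [
    [-0.0515,0.051,0,0,0,0,1],
    [-0.0515,0.051,0,0,0,0,1],
    [-0.0515,0.051,0,0,0,0,1],
    [-0.0515,0.051,0,0,0,0,1],
    [-0.0515,0.051,0,0,0,0,1]
  ]
}}

```text
time: 2.18
eef_pos: [0.4506, 0.3196, 0.2332]
ee_rot: [[0.124, 0.992, -0.0], [0.992, -0.124, -0.0], [-0.0, -0.0, -1.0]]
wrist_force: [0.2, 0.9, 0.3]
finger_gap: 0.999
grip_force: 0.0
```

{"name": "jog_arm", "arguments": {
  "rows": [
    [-0.0515,0.051,0,0,0,0,1],
    [-0.0515,0.051,0,0,0,0,1],
    [-0.0515,0.051,0,0,0,0,1],
    [-0.0515,0.051,0,0,0,0,1],
    [-0.0515,0.051,0,0,0,0,1]
  ]
}}

```text
time: 2.6
eef_pos: [0.5612, 0.1761, 0.2332]
ee_rot: [[0.124, 0.992, -0.001], [0.992, -0.124, -0.0], [-0.0, -0.001, -1.0]]
wrist_force: [0.4, 0.9, -0.7]
finger_gap: 1.001
grip_force: 0.0
```

{"name": "jog_arm", "arguments": {
  "rows": [
    [-0.0515,0.051,0,0,0,0,1],
    [-0.0515,0.051,0,0,0,0,1],
    [-0.0515,0.051,0,0,0,0,1],
    [-0.0515,0.051,0,0,0,0,1],
    [-0.045,0.0445,0,0,0,0,1]
  ]
}}

```text
time: 3.02
eef_pos: [0.6692, 0.0358, 0.2329]
ee_rot: [[0.125, 0.992, -0.001], [0.992, -0.125, -0.0], [-0.0, -0.001, -1.0]]
wrist_force: [-0.1, 0.1, 0.1]
finger_gap: 0.998
grip_force: 0.0
```

```bash
cat >> h.py <<'E'
def goto(p):
    s=read_state();R=np.array(s['ee_rot']);d=R.T@(np.array(p)-s['eef_pos'])
    print('t',s['time'],'pos',np.round(s['eef_pos'],4),'units',np.round(d/.5,4),'f',np.round(s['wrist_force'],1),'gap mm',95*s['finger_gap'],'grip',s['grip_force'],'j',np.round(s['joint_pos'],0),'yang',np.degrees(np.arctan2(R[1,1],R[0,1])),'tilt',np.round(R[:2,2],4))
E
python3 -c "
from h import *
goto((.6726,.0348,.1505))
T=np.load('top0.npz');W=T['W'].reshape(-1,3);I=T['im'].reshape(-1,1,3)
h=cv2.cvtColor(I,cv2.COLOR_BGR2HSV)[:,0].astype(int)
m=(h[:,1]>90)&(np.hypot(W[:,0]-.475,W[:,1]+.285)<.08)&(abs(W[:,2])<.02)
P=W[m];print(cv2.minEnclosingCircle(P[:,:2].astype(np.float32)),P.mean(0),m.sum())
"
```

```text
t 3.0167 pos [0.6692 0.0358 0.2329] units [-0.001   0.0071  0.1648] f [-0.1  0.1  0.1] gap mm 94.85658141406202 grip 0.0 j [-2. 10. 92. -0. 79.  6.] yang -7.152553020780909 tilt [-0.0009 -0.0002]
((0.47525474429130554, -0.28704044222831726), 0.05621375888586044) [ 0.47485826 -0.28511407  0.00956747] 1171
```

{"name": "jog_arm", "arguments": {
  "rows": [
    [-0.001,0.007,0.02,0,0,0,1],
    [0,0,0.03,0,0,0,1],
    [0,0,0.03,0,0,0,1],
    [0,0,0.03,0,0,0,1],
    [0,0,0.02,0,0,0,1]
  ]
}}

```text
time: 3.43
eef_pos: [0.6696, 0.0383, 0.1648]
ee_rot: [[0.122, 0.993, -0.005], [0.993, -0.122, 0.0], [-0.0, -0.005, -1.0]]
wrist_force: [0.2, 1.2, -1.4]
finger_gap: 1.002
grip_force: 0.0
```

{"name": "jog_arm", "arguments": {
  "rows": [
    [0,0,0.015,0,0,0,1],
    [0,0,0.01,0,0,0,1],
    [0,0,0.01,0,0,0,1],
    [0,0,0,0,0,0,1],
    [0,0,0,0,0,0,1]
  ]
}}

```text
time: 3.85
eef_pos: [0.672, 0.0371, 0.1515]
ee_rot: [[0.123, 0.992, 0.001], [0.992, -0.123, 0.0], [0.0, 0.001, -1.0]]
wrist_force: [0.7, 0.8, 0.1]
finger_gap: 0.999
grip_force: 0.0
```

```bash
python3 -c "
from h import *
goto((.6726,.0348,.1505));grab('scene','s1.png')"
```

```text
t 3.85 pos [0.672  0.0371 0.1515] units [-0.0045  0.0017  0.002 ] f [0.7 0.8 0.1] gap mm 94.93342989622724 grip 0.0 j [-1. 13. 96.  0. 71.  6.] yang -7.0918025809387215 tilt [0.0006 0.    ]
```

View pics/s1.png

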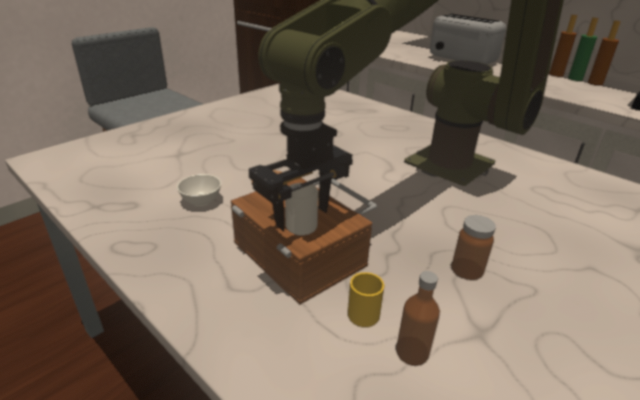

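The fingers straddle the cup at (300,212), front and back. I'll correct 2 mm sideways and close.

{"name": "jog_arm", "arguments": {
  "rows": [
    [-0.004,0.0015,0,0,0,0,1],
    [0,0,0,0,0,0,1],
    [0,0,0,0,0,0,0.5],
    [0,0,0,0,0,0,0.35],
    [0,0,0,0,0,0,0.3]
  ]
}}

```text
time: 4.32
eef_pos: [0.6724, 0.0348, 0.1513]
ee_rot: [[0.124, 0.992, 0.0], [0.992, -0.124, 0.0], [0.0, 0.0, -1.0]]
wrist_force: [0.5, -0.6, 0.0]
finger_gap: 0.847
grip_force: 0.0
```

{"name": "jog_arm", "arguments": {
  "rows": [
    [0,0,0,0,0,0,0.2],
    [0,0,0,0,0,0,0],
    [0,0,0,0,0,0,-1],
    [0,0,0,0,0,0,-1],
    [0,0,0,0,0,0,-1]
  ]
}}

```text
time: 4.73
eef_pos: [0.6721, 0.035, 0.1511]
ee_rot: [[0.124, 0.992, -0.001], [0.992, -0.124, 0.0], [0.0, -0.001, -1.0]]
wrist_force: [-2.0, 0.2, 0.5]
finger_gap: 0.616
grip_force: 30.0
```

{"name": "jog_arm", "arguments": {
  "rows": [
    [0,0,0,0,0,0,-1],
    [0,0,0,0,0,0,-1],
    [0,0,-0.005,0,0,0,-1],
    [0,0,-0.01,0,0,0,-1],
    [0,0,-0.01,0,0,0,-1]
  ]
}}

```text
time: 5.15
eef_pos: [0.6722, 0.0347, 0.1635]
ee_rot: [[0.124, 0.992, -0.001], [0.992, -0.124, -0.0], [-0.0, -0.001, -1.0]]
wrist_force: [-0.5, -0.2, -1.0]
finger_gap: 0.618
grip_force: 30.0
```

```bash
python3 -c "
from h import *
goto((.475,-.2855,.25))"
```

```text
t 5.15 pos [0.6722 0.0347 0.1635] units [-0.6844 -0.3122 -0.1727] f [-0.5 -0.2 -1. ] gap mm 58.71523994493597 grip 29.999231966212392 j [-2. 13. 95. -0. 72.  6.] yang -7.1090739339188875 tilt [-0.0006 -0.0001]
```

{"name": "jog_arm", "arguments": {
  "rows": [
    [0,0,-0.02,0,0,0,-1],
    [0,0,-0.025,0,0,0,-1],
    [0,0,-0.025,0,0,0,-1],
    [0,0,-0.02,0,0,0,-1],
    [-0.015,-0.007,-0.01,0,0,0,-1]
  ]
}}

```text
time: 5.57
eef_pos: [0.6694, 0.0285, 0.2172]
ee_rot: [[0.123, 0.992, 0.005], [0.992, -0.123, 0.0], [0.001, 0.005, -1.0]]
wrist_force: [-0.5, 1.1, -1.9]
finger_gap: 0.615
grip_force: 30.0
```

{"name": "jog_arm", "arguments": {
  "rows": [
    [-0.03,-0.014,0,0,0,0,-1],
    [-0.045,-0.02,0,0,0,0,-1],
    [-0.05,-0.023,0,0,0,0,-1],
    [-0.05,-0.023,0,0,0,0,-1],
    [-0.05,-0.023,0,0,0,0,-1]
  ]
}}

```text
time: 5.98
eef_pos: [0.6008, -0.0792, 0.2128]
ee_rot: [[0.124, 0.992, -0.002], [0.992, -0.124, -0.0], [-0.0, -0.002, -1.0]]
wrist_force: [0.2, -0.2, -1.6]
finger_gap: 0.621
grip_force: 30.0
```

{"name": "jog_arm", "arguments": {
  "rows": [
    [-0.05,-0.023,0,0,0,0,-1],
    [-0.05,-0.023,0,0,0,0,-1],
    [-0.05,-0.023,0,0,0,0,-1],
    [-0.05,-0.023,0,0,0,0,-1],
    [-0.05,-0.023,0,0,0,0,-1]
  ]
}}

```text
time: 6.4
eef_pos: [0.528, -0.196, 0.213]
ee_rot: [[0.124, 0.992, -0.001], [0.992, -0.124, 0.0], [-0.0, -0.001, -1.0]]
wrist_force: [0.3, -0.1, -1.7]
finger_gap: 0.618
grip_force: 30.0
```

{"name": "jog_arm", "arguments": {
  "rows": [
    [-0.05,-0.023,0,0,0,0,-1],
    [-0.05,-0.023,0,0,0,0,-1],
    [-0.03,-0.014,0,0,0,0,-1],
    [-0.015,-0.007,0,0,0,0,-1],
    [0,0,0,0,0,0,-1]
  ]
}}

```text
time: 6.82
eef_pos: [0.4864, -0.2636, 0.2132]
ee_rot: [[0.127, 0.992, -0.001], [0.992, -0.127, 0.0], [0.0, -0.001, -1.0]]
wrist_force: [-0.2, 0.2, -1.4]
finger_gap: 0.62
grip_force: 30.0
```

```bash
python3 -c "
from h import *
goto((.475,-.2855,.0486))"
```

```text
t 6.8167 pos [ 0.4864 -0.2636  0.2132] units [-0.0464 -0.0168  0.3291] f [-0.2  0.2 -1.4] gap mm 58.86540609600094 grip 29.998870873823762 j [-34.  -4. 108.  -0.  76. -27.] yang -7.279677114136011 tilt [-0.001   0.0001]
```

{"name": "jog_arm", "arguments": {
  "rows": [
    [-0.022,-0.008,0.01,0,0,0,-1],
    [-0.022,-0.008,0.03,0,0,0,-1],
    [-0.002,0,0.04,0,0,0,-1],
    [0,0,0.04,0,0,0,-1],
    [0,0,0.04,0,0,0,-1]
  ]
}}

```text
time: 7.23
eef_pos: [0.4774, -0.2837, 0.1325]
ee_rot: [[0.123, 0.992, 0.0], [0.992, -0.123, -0.0], [-0.0, 0.0, -1.0]]
wrist_force: [-1.1, -0.7, -2.5]
finger_gap: 0.62
grip_force: 30.0
```

{"name": "jog_arm", "arguments": {
  "rows": [
    [0,0,0.04,0,0,0,-1],
    [0,0,0.03,0,0,0,-1],
    [0,0,0.02,0,0,0,-1],
    [0,0,0.02,0,0,0,-1],
    [0,0,0,0,0,0,-1]
  ]
}}

```text
time: 7.65
eef_pos: [0.4764, -0.2829, 0.0763]
ee_rot: [[0.123, 0.992, -0.003], [0.992, -0.123, 0.002], [0.002, -0.003, -1.0]]
wrist_force: [-0.6, 0.5, -2.3]
finger_gap: 0.617
grip_force: 30.0
```

```bash
python3 -c "
from h import *
goto((.475,-.2855,.0486))
c=grab('scene');W=cloud(c).reshape(-1,3);P=W[(np.hypot(W[:,0]-.475,W[:,1]+.2855)<.034)&(W[:,2]>.014)]
print(np.percentile(P[:,2],[0,1,5]))
cv2.imwrite('pics/s2.png',cv2.resize(c['pixels'][100:280,160:420],None,fx=3,fy=3))"
```

```text
t 7.65 pos [ 0.4764 -0.2829  0.0763] units [-0.0056 -0.002   0.0555] f [-0.6  0.5 -2.3] gap mm 58.642643258613184 grip 29.999142084270716 j [-36.   4. 114.  -0.  62. -29.] yang -7.061806664946129 tilt [-0.0031  0.0022]
[0.03745668 0.04135915 0.05048095]
```

View pics/s2.png

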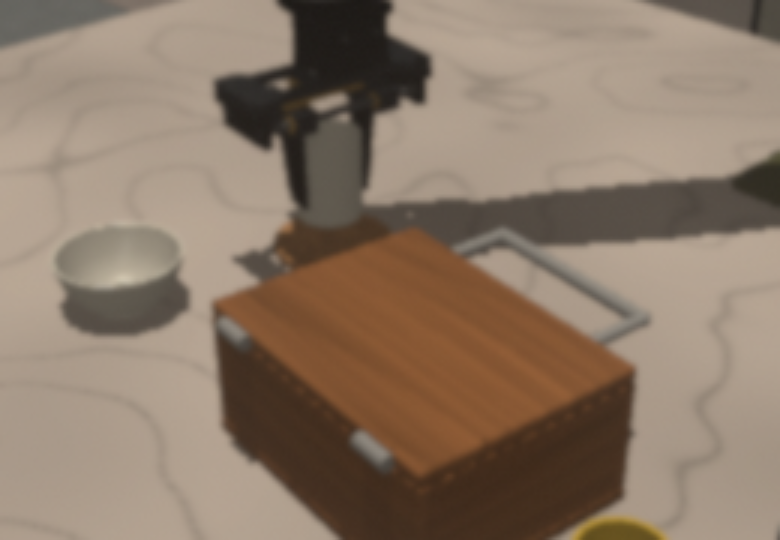

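The cup hangs upright at (333,170) above the coaster at (330,235), with its underside at about 37 mm. I'll lower it gently.

{"name": "jog_arm", "arguments": {
  "rows": [
    [-0.005,-0.002,0.012,0,0,0,-1],
    [0,0,0.012,0,0,0,-1],
    [0,0,0.01,0,0,0,-1],
    [0,0,0.006,0,0,0,-1],
    [0,0,0.004,0,0,0,-1]
  ]
}}

```text
time: 8.12
eef_pos: [0.4759, -0.2862, 0.0562]
ee_rot: [[0.124, 0.992, -0.0], [0.992, -0.124, 0.0], [0.0, -0.0, -1.0]]
wrist_force: [-0.3, 0.3, -1.3]
finger_gap: 0.62
grip_force: 30.0
```

{"name": "jog_arm", "arguments": {
  "rows": [
    [0,0,0.003,0,0,0,-1],
    [0,0,0.002,0,0,0,-1],
    [0,0,0.002,0,0,0,-1],
    [0,0,0.001,0,0,0,-1],
    [0,0,0,0,0,0,-1]
  ]
}}

```text
time: 8.53
eef_pos: [0.4761, -0.2864, 0.0527]
ee_rot: [[0.124, 0.992, 0.0], [0.992, -0.124, -0.0], [-0.0, 0.0, -1.0]]
wrist_force: [1.0, -0.7, -1.5]
finger_gap: 0.619
grip_force: 30.0
```

```bash
python3 -c "
from h import *
goto((.475,-.2855,.0486))"
```

```text
t 8.5333 pos [ 0.4761 -0.2864  0.0527] units [ 0.0014 -0.0025  0.0082] f [ 1.  -0.7 -1.5] gap mm 58.773174234402575 grip 29.999274909496307 j [-37.   6. 115.  -0.  60. -29.] yang -7.102756205834459 tilt [ 0.0001 -0.0001]
```

{"name": "jog_arm", "arguments": {
  "rows": [
    [0,0,0.002,0,0,0,-1],
    [0,0,0.002,0,0,0,-1],
    [0,0,0.0015,0,0,0,-1],
    [0,0,0.001,0,0,0,-1],
    [0,0,0,0,0,0,-1]
  ]
}}

```text
time: 8.95
eef_pos: [0.476, -0.2863, 0.0492]
ee_rot: [[0.124, 0.992, -0.0], [0.992, -0.124, 0.0], [0.0, -0.0, -1.0]]
wrist_force: [-0.1, 0.9, -1.6]
finger_gap: 0.62
grip_force: 30.0
```

```bash
python3 -c "
from h import *
goto((.475,-.2855,.0486))"
```

```text
t 8.95 pos [ 0.476  -0.2863  0.0492] units [ 0.0013 -0.0022  0.0012] f [-0.1  0.9 -1.6] gap mm 58.93673635915064 grip 29.999104477465153 j [-37.   6. 115.  -0.  59. -29.] yang -7.106172002954296 tilt [-0.0003  0.0002]
```

Still hanging by its weight, so I'll creep down a little at a time until I feel contact.

{"name": "jog_arm", "arguments": {
  "rows": [
    [0,0,0.001,0,0,0,-1],
    [0,0,0.001,0,0,0,-1],
    [0,0,0,0,0,0,-1],
    [0,0,0,0,0,0,-1],
    [0,0,0,0,0,0,-1]
  ]
}}

```text
time: 9.37
eef_pos: [0.4762, -0.2864, 0.0486]
ee_rot: [[0.124, 0.992, 0.0], [0.992, -0.124, -0.0], [-0.0, 0.0, -1.0]]
wrist_force: [-0.5, 0.2, 0.6]
finger_gap: 0.617
grip_force: 30.0
```

```bash
python3 -c "
from h import *
goto((.475,-.2855,.0486))"
```

```text
t 9.3667 pos [ 0.4762 -0.2864  0.0486] units [ 0.0015 -0.0025 -0.    ] f [-0.5  0.2  0.6] gap mm 58.599568086778255 grip 29.999021273106337 j [-37.   6. 115.  -0.  59. -29.] yang -7.104166213656884 tilt [ 0.0001 -0.0001]
```

{"name": "jog_arm", "arguments": {
  "rows": [
    [0,0,0,0,0,0,0.4],
    [0,0,0,0,0,0,0.5],
    [0,0,0,0,0,0,0.7],
    [0,0,0,0,0,0,0.9],
    [0,0,0,0,0,0,0.9]
  ]
}}

```text
time: 9.78
eef_pos: [0.4762, -0.2864, 0.0485]
ee_rot: [[0.124, 0.992, 0.0], [0.992, -0.124, -0.0], [-0.0, 0.0, -1.0]]
wrist_force: [-0.6, 0.5, -0.5]
finger_gap: 0.904
grip_force: 0.0
```

{"name": "jog_arm", "arguments": {
  "rows": [
    [0,0,0,0,0,0,0.9],
    [0,0,-0.01,0,0,0,0.9],
    [0,0,-0.02,0,0,0,0.9],
    [0,0,-0.04,0,0,0,0.9],
    [0,0,-0.05,0,0,0,0.9]
  ]
}}

```text
time: 10.2
eef_pos: [0.4751, -0.2856, 0.1081]
ee_rot: [[0.124, 0.992, -0.003], [0.992, -0.124, 0.002], [0.002, -0.003, -1.0]]
wrist_force: [0.2, -0.5, 0.3]
finger_gap: 0.951
grip_force: 0.0
```

{"name": "jog_arm", "arguments": {
  "rows": [
    [0,0,-0.05,0,0,0,0.9],
    [0,0,-0.05,0,0,0,0.9],
    [0,0,-0.05,0,0,0,0.9],
    [0,0,-0.05,0,0,0,0.9],
    [0,0,-0.01,0,0,0,0.9]
  ]
}}

```text
time: 10.62
eef_pos: [0.4782, -0.2878, 0.2202]
ee_rot: [[0.124, 0.992, 0.008], [0.992, -0.124, -0.006], [-0.005, 0.009, -1.0]]
wrist_force: [0.7, -0.2, 0.9]
finger_gap: 0.953
grip_force: 0.0
```

Run:
```python
from h import *
for n in('top','scene'):
    c=grab(n,n+'3.png')
    W=cloud(c).reshape(-1,3);I=c['pixels'].reshape(-1,1,3)
    h=cv2.cvtColor(I,cv2.COLOR_BGR2HSV)[:,0].astype(int);z=W[:,2]
    k=(np.hypot(W[:,0]-.475,W[:,1]+.2855)<.05)
    R=W[k&(z>.075)&(z<.1)];print(n,'cup rim',cv2.minEnclosingCircle(R[:,:2].astype(np.float32)) if len(R) else 0,np.percentile(R[:,2],98) if len(R) else 0)
    m=(h[:,1]>100)&(z>.1085)&(z<.116)&(abs(W[:,0]-.64)<.16)&(abs(W[:,1])<.17)
    print('lid',m.sum(),cv2.minAreaRect(W[m][:,:2].astype(np.float32)))
    # bar: points in box frame 120..165 mm in front
    bx=np.array([.9925,-.122]);by=np.array([.122,.9925]);d=W[:,:2]-[.6378,-.0088]
    X=d@bx;Y=d@by
    m=(X<-.125)&(X>-.16)&(abs(Y)<.06)&(z>.095)&(z<.12)
    print('bar',m.sum(),'X',X[m].min(),np.median(X[m]),X[m].max(),'z95',np.percentile(z[m],[50,95]),'slope',np.polyfit(Y[m],X[m],1))
goto((.4990,.0081,.1065))
```

```text
top cup rim ((0.4786781668663025, -0.28535690903663635), 0.029835201799869537) 0.09592669266003033
lid 5142 ((0.6372113227844238, -0.008597686886787415), (0.23849332332611084, 0.17992496490478516), 83.05823516845703)
bar 209 X -0.1464512865367824 -0.14062123113641756 -0.13433145723614814 z95 [0.11085003 0.11576216] slope [-0.0019575  -0.14054106]
scene cup rim ((0.4790867865085602, -0.28727003931999207), 0.03246811777353287) 0.09112370409475122
lid 6025 ((0.6371071338653564, -0.008815333247184753), (0.24321898818016052, 0.18033652007579803), 82.80731201171875)
bar 236 X -0.1452679837381594 -0.13745587250636082 -0.13372556369810323 z95 [0.11056126 0.11364139] slope [-0.00271568 -0.13806747]
t 10.7167 pos [ 0.477  -0.287   0.2161] units [ 0.5917 -0.0303  0.2177] f [ 0.3 -0.5 -0.4] gap mm 90.17231506859251 grip 0.0 j [-37.  -4. 108.  -0.  76. -29.] yang -7.102895726782211 tilt [ 0.0039 -0.0029]
```

View pics/top3.png

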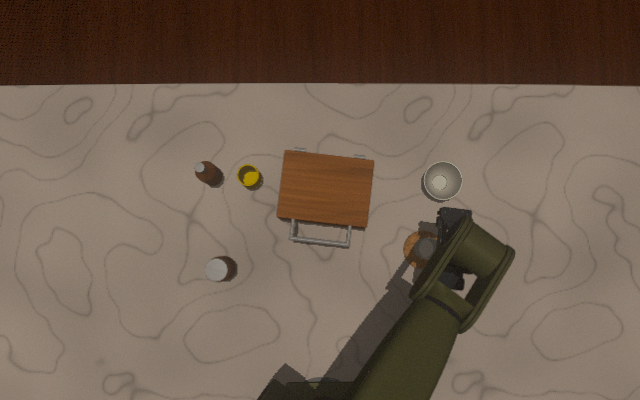

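The cup stands on the coaster at (425,250), about 4 mm off centre, and the other objects are where they were. Next is the bar at (320,242).

{"name": "jog_arm", "arguments": {
  "rows": [
    [0.03,-0.006,0,0,0,0,0.05],
    [0.055,-0.006,0,0,0,0,0.05],
    [0.06,-0.006,0,0,0,0,0.05],
    [0.06,-0.006,0,0,0,0,0.05],
    [0.06,-0.006,0,0,0,0,0.05]
  ]
}}

```text
time: 11.13
eef_pos: [0.476, -0.1505, 0.2107]
ee_rot: [[0.124, 0.992, -0.004], [0.992, -0.124, 0.002], [0.002, -0.004, -1.0]]
wrist_force: [0.2, 0.4, -0.4]
finger_gap: 0.658
grip_force: 0.0
```

{"name": "jog_arm", "arguments": {
  "rows": [
    [0.06,0,0,0,0,0,0.05],
    [0.06,0,0,0,0,0,0.05],
    [0.06,0,0,0,0,0,0.05],
    [0.06,0,0,0,0,0,0.05],
    [0.05,0,0,0,0,0,0.05]
  ]
}}

```text
time: 11.55
eef_pos: [0.4937, -0.0063, 0.2108]
ee_rot: [[0.123, 0.992, -0.004], [0.992, -0.123, 0.001], [0.001, -0.004, -1.0]]
wrist_force: [0.7, -0.5, -1.0]
finger_gap: 0.527
grip_force: 0.0
```

{"name": "jog_arm", "arguments": {
  "rows": [
    [0.03,0,0,0,0,0,0.05],
    [0.007,0,0,0,0,0,0.05],
    [0,0,0,0,0,0,0.05],
    [0,0,0,0,0,0,0.05],
    [0,0,0,0,0,0,0.05]
  ]
}}

```text
time: 11.97
eef_pos: [0.4973, 0.0086, 0.2126]
ee_rot: [[0.125, 0.992, -0.001], [0.992, -0.125, -0.0], [-0.0, -0.001, -1.0]]
wrist_force: [-0.0, -0.2, 0.7]
finger_gap: 0.525
grip_force: 0.0
```

```bash
python3 -c "
from h import *
goto((.4990,.0081,.1065))"
```

```text
t 11.9667 pos [0.4973 0.0086 0.2126] units [-0.0004  0.0037  0.2123] f [-0.  -0.2  0.7] gap mm 49.86513398496452 grip 0.0 j [ -5. -12. 115.  -0.  77.   2.] yang -7.161423966947245 tilt [-0.0013 -0.0002]
```

{"name": "jog_arm", "arguments": {
  "rows": [
    [0,0.0035,0.015,0,0,0,0.05],
    [0,0,0.025,0,0,0,0.05],
    [0,0,0.03,0,0,0,0.05],
    [0,0,0.025,0,0,0,0.05],
    [0,0,0.015,0,0,0,0.05]
  ]
}}

```text
time: 12.38
eef_pos: [0.4982, 0.0087, 0.1554]
ee_rot: [[0.125, 0.992, -0.004], [0.992, -0.125, 0.0], [-0.0, -0.004, -1.0]]
wrist_force: [0.2, -0.6, -0.7]
finger_gap: 0.529
grip_force: 0.0
```

{"name": "jog_arm", "arguments": {
  "rows": [
    [0,0,0.005,0,0,0,0.05],
    [0,0,0,0,0,0,0.05],
    [0,0,0,0,0,0,0.05],
    [0,0,0,0,0,0,0.05],
    [0,0,0,0,0,0,0.05]
  ]
}}

```text
time: 12.8
eef_pos: [0.5002, 0.009, 0.1569]
ee_rot: [[0.124, 0.992, 0.002], [0.992, -0.124, -0.0], [0.0, 0.002, -1.0]]
wrist_force: [1.1, -0.3, 0.6]
finger_gap: 0.525
grip_force: 0.0
```

```bash
python3 -c "
from h import *
goto((.4990,.0081,.1065))
c=grab('scene')
cv2.imwrite('pics/s4.png',cv2.resize(c['pixels'][100:280,200:460],None,fx=3,fy=3))"
```

```text
t 12.8 pos [0.5002 0.009  0.1569] units [-0.0021 -0.0024  0.1008] f [ 1.1 -0.3  0.6] gap mm 49.84763957297936 grip 0.0 j [ -5.  -9. 118.  -0.  71.   2.] yang -7.097003699649546 tilt [ 0.0018 -0.0002]
```

View pics/s4.png

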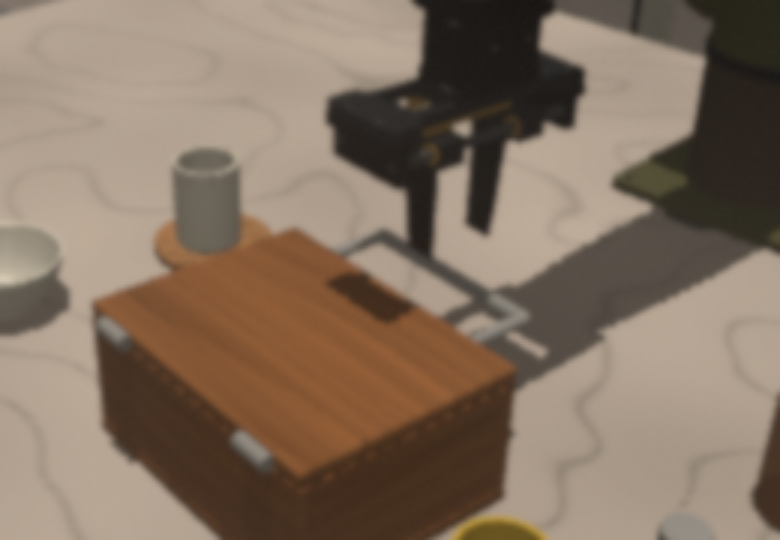

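The cup stands upright and wholly on the coaster, at (207,200). The open fingers, at (420,235) and (485,220), straddle the bar with 50 mm left to go down.

{"name": "jog_arm", "arguments": {
  "rows": [
    [-0.001,-0.0015,0.015,0,0,0,0.05],
    [0,0,0.02,0,0,0,0.05],
    [0,0,0.02,0,0,0,0.05],
    [0,0,0.02,0,0,0,0.05],
    [0,0,0.015,0,0,0,0.05]
  ]
}}

```text
time: 13.27
eef_pos: [0.4977, 0.0087, 0.1087]
ee_rot: [[0.124, 0.992, -0.003], [0.992, -0.124, 0.0], [-0.0, -0.003, -1.0]]
wrist_force: [0.3, 0.4, -0.5]
finger_gap: 0.521
grip_force: 0.0
```

{"name": "jog_arm", "arguments": {
  "rows": [
    [0,0,0.01,0,0,0,0.05],
    [0,0,0,0,0,0,0.05],
    [0,0,0,0,0,0,0.05],
    [0,0,0,0,0,0,0.05],
    [0,0,0,0,0,0,0.05]
  ]
}}

```text
time: 13.68
eef_pos: [0.4993, 0.0086, 0.1066]
ee_rot: [[0.124, 0.992, 0.001], [0.992, -0.124, -0.0], [0.0, 0.001, -1.0]]
wrist_force: [-0.4, 0.2, -0.1]
finger_gap: 0.528
grip_force: 0.0
```

{"name": "jog_arm", "arguments": {
  "rows": [
    [0,0,0,0,0,0,-0.2],
    [0,0,0,0,0,0,-0.4],
    [0,0,0,0,0,0,-0.5],
    [0,0,0,0,0,0,-0.6],
    [0,0,0,0,0,0,-0.6]
  ]
}}

```text
time: 14.1
eef_pos: [0.4988, 0.0086, 0.106]
ee_rot: [[0.124, 0.992, 0.0], [0.992, -0.124, -0.0], [-0.0, 0.0, -1.0]]
wrist_force: [-0.7, -0.3, 0.0]
finger_gap: 0.236
grip_force: 0.0
```

{"name": "jog_arm", "arguments": {
  "rows": [
    [0,0,0,0,0,0,-0.7],
    [0,0,0,0,0,0,-0.8],
    [0,0,0,0,0,0,-1],
    [0,0,0,0,0,0,-1],
    [0,0,0,0,0,0,-1]
  ]
}}

```text
time: 14.52
eef_pos: [0.4962, 0.0089, 0.1058]
ee_rot: [[0.123, 0.992, -0.008], [0.992, -0.123, 0.001], [-0.0, -0.008, -1.0]]
wrist_force: [-9.9, 1.4, 7.9]
finger_gap: 0.116
grip_force: 30.0
```

```bash
python3 -c "
from h import *
goto((.4990,.0081,.1065))
"
```

```text
t 14.5167 pos [0.4962 0.0089 0.1058] units [-0.001   0.0057 -0.0015] f [-9.9  1.4  7.9] gap mm 10.977559548147438 grip 30.001730918884277 j [ -5.  -6. 120.  -0.  66.   2.] yang -7.088260457301646 tilt [-0.0075  0.0006]
```

{"name": "jog_arm", "arguments": {
  "rows": [
    [0,-0.003,-0.001,0,0,0,-1],
    [0,-0.002,-0.001,0,0,0,-1],
    [0,0,0,0,0,0,-1],
    [0,0,0,0,0,0,-1],
    [0,0,0,0,0,0,-1]
  ]
}}

```text
time: 14.93
eef_pos: [0.4961, 0.009, 0.1065]
ee_rot: [[0.124, 0.992, -0.0], [0.992, -0.124, 0.0], [0.0, -0.0, -1.0]]
wrist_force: [1.1, -0.4, -4.0]
finger_gap: 0.118
grip_force: 30.0
```

```bash
python3 -c "
from h import *
goto((.4960,.0084,.1065))
a=np.radians(np.arange(0,61,3));f=.23*np.cos(a)-.006*np.sin(a);u=.23*np.sin(a)+.006*np.cos(a)
print(np.round(np.c_[3+np.arange(20)*3,-np.diff(f)/.5,-np.diff(u)/.5],4).tolist(),f[0]-f[-1],u[-1]-u[0])
"
```

```text
t 14.9333 pos [0.4961 0.009  0.1065] units [-0.0012 -0.0002  0.0001] f [ 1.1 -0.4 -4. ] gap mm 11.209520179358186 grip 30.000160932540894 j [ -5.  -6. 120.   0.  65.   2.] yang -7.103619989534519 tilt [-0.0005  0.0001]
[[3.0, 0.0013, -0.0241], [6.0, 0.0025, -0.024], [9.0, 0.0038, -0.0238], [12.0, 0.005, -0.0236], [15.0, 0.0062, -0.0233], [18.0, 0.0074, -0.0229], [21.0, 0.0086, -0.0225], [24.0, 0.0098, -0.022], [27.0, 0.0109, -0.0215], [30.0, 0.012, -0.0209], [33.0, 0.0131, -0.0202], [36.0, 0.0142, -0.0195], [39.0, 0.0152, -0.0187], [42.0, 0.0161, -0.0179], [45.0, 0.017, -0.017], [48.0, 0.0179, -0.0161], [51.0, 0.0187, -0.0152], [54.0, 0.0195, -0.0142], [57.0, 0.0202, -0.0131], [60.0, 0.0209, -0.012]] 0.1201961524227066 0.19618584287042087
```

{"name": "jog_arm", "arguments": {
  "rows": [
    [0,0.0005,-0.012,0,0,0,-1],
    [0,0.001,-0.012,0,0,0,-1],
    [0,0.0025,-0.024,0,0,0,-1],
    [0,0.0035,-0.024,0,0,0,-1],
    [0,0,0,0,0,0,-1]
  ]
}}

```text
time: 15.35
eef_pos: [0.5006, 0.0083, 0.1463]
ee_rot: [[0.124, 0.992, 0.001], [0.992, -0.124, -0.0], [-0.0, 0.001, -1.0]]
wrist_force: [-3.0, -1.4, -2.0]
finger_gap: 0.115
grip_force: 30.0
```

```bash
cat > lid.py <<'E'
from h import *
H=np.array([.7244,-.0191]);bx=np.array([.9923,-.1237])
def tgt(deg):
    a=np.radians(deg);f=.23*np.cos(a)-.006*np.sin(a);p=H-f*bx
    return p[0],p[1],.1005+.23*np.sin(a)+.006*np.cos(a)
def rep(deg):
    s=read_state();p=np.array(s['eef_pos']);f=-(p[:2]-H)@bx;u=p[2]-.1005
    print('angle',np.degrees(np.arctan2(u,f)-np.arctan2(.006,.23)),'r',np.hypot(f,u))
    goto(tgt(deg))
E
python3 -c "
from lid import *
rep(9)"
```

```text
angle 9.9932592811528 r 0.23004466645002494
t 15.35 pos [0.5006 0.0083 0.1463] units [ 0.001  -0.0016  0.0078] f [-3.  -1.4 -2. ] gap mm 10.886548357750666 grip 29.995667338371277 j [ -5.  -8. 118.  -0.  70.   2.] yang -7.10257266813269 tilt [ 0.0007 -0.0004]
```

{"name": "jog_arm", "arguments": {
  "rows": [
    [0,0.005,-0.0236,0,0,0,-1],
    [0,0.006,-0.0233,0,0,0,-1],
    [0,0.0075,-0.0229,0,0,0,-1],
    [0,0.0085,-0.0225,0,0,0,-1],
    [0,0.01,-0.022,0,0,0,-1]
  ]
}}

```text
time: 15.77
eef_pos: [0.5184, 0.0061, 0.2013]
ee_rot: [[0.124, 0.992, -0.001], [0.992, -0.124, -0.0], [-0.0, -0.001, -1.0]]
wrist_force: [1.1, -0.5, -4.8]
finger_gap: 0.119
grip_force: 30.0
```

{"name": "jog_arm", "arguments": {
  "rows": [
    [0,0.011,-0.0215,0,0,0,-1],
    [0,0.012,-0.021,0,0,0,-1],
    [0,0.013,-0.02,0,0,0,-1],
    [0,0.014,-0.0195,0,0,0,-1],
    [0,0,0,0,0,0,-1]
  ]
}}

```text
time: 16.18
eef_pos: [0.5443, 0.003, 0.2446]
ee_rot: [[0.124, 0.992, 0.001], [0.992, -0.124, -0.0], [0.0, 0.001, -1.0]]
wrist_force: [-6.8, -0.1, 1.5]
finger_gap: 0.118
grip_force: 30.0
```

```bash
python3 -c "
from lid import *
rep(36)"
```

```text
angle 36.94898761388595 r 0.2317009147977417
t 16.1833 pos [0.5443 0.003  0.2446] units [ 0.0007 -0.0021  0.008 ] f [-6.8 -0.1  1.5] gap mm 11.222259917076137 grip 29.996252059936523 j [ -5.  -7. 107.   0.  79.   2.] yang -7.1071298334300534 tilt [ 0.0006 -0.    ]
```

{"name": "jog_arm", "arguments": {
  "rows": [
    [0,0.015,-0.0185,0,0,0,-1],
    [0,0.016,-0.018,0,0,0,-1],
    [0,0.017,-0.017,0,0,0,-1],
    [0,0.018,-0.016,0,0,0,-1],
    [0,0,0,0,0,0,-1]
  ]
}}

```text
time: 16.6
eef_pos: [0.5772, -0.001, 0.2802]
ee_rot: [[0.124, 0.992, 0.002], [0.992, -0.124, 0.0], [0.0, 0.002, -1.0]]
wrist_force: [-9.2, 0.8, 5.7]
finger_gap: 0.119
grip_force: 30.0
```

{"name": "jog_arm", "arguments": {
  "rows": [
    [0,0.0185,-0.015,0,0,0,-1],
    [0,0.0195,-0.014,0,0,0,-1],
    [0,0.013,-0.008,0,0,0,-1],
    [0,0,0,0,0,0,-1],
    [0,0,0,0,0,0,-1]
  ]
}}

```text
time: 17.02
eef_pos: [0.6017, -0.004, 0.2989]
ee_rot: [[0.123, 0.992, 0.001], [0.992, -0.123, 0.0], [0.0, 0.001, -1.0]]
wrist_force: [-8.9, 1.0, 8.8]
finger_gap: 0.115
grip_force: 30.0
```

{"name": "jog_arm", "arguments": {
  "rows": [
    [0,0,0,0,0,0,-1],
    [0,0,0,0,0,0,-1],
    [0,0,0,0,0,0,-1],
    [0,0,0,0,0,0,-1],
    [0,0,0,0,0,0,-1]
  ]
}}

```text
time: 17.43
eef_pos: [0.6014, -0.004, 0.2987]
ee_rot: [[0.123, 0.992, 0.001], [0.992, -0.123, 0.0], [0.0, 0.001, -1.0]]
wrist_force: [-8.1, 0.3, 8.7]
finger_gap: 0.12
grip_force: 30.0
```

```bash
cat > fit.py <<'E'
from lid import *
def fit(save=None):
    for n in('scene','top'):
        c=grab(n,save and n+save);W=cloud(c).reshape(-1,3);h=cv2.cvtColor(c['pixels'].reshape(-1,1,3),cv2.COLOR_BGR2HSV)[:,0].astype(int)
        d=W[:,:2]-H;f=-d@bx;y=d@np.array([.1237,.9923]);z=W[:,2]-.1005
        r=np.hypot(f,z);m=(h[:,1]>90)&(abs(y)<.11)&(z>.03)&(r>.03)&(r<.17)&(f>0)
        P=np.c_[f,z][m]
        vx,vy,x0,y0=cv2.fitLine(P.astype(np.float32),cv2.DIST_HUBER,0,.01,.01).ravel()
        print(n,m.sum(),'lid angle',np.degrees(np.arctan2(vy,vx)),'at',x0,y0)
E
python3 -c "
from fit import *
rep(60);fit('5.png')"
```

```text
angle 56.47988645127813 r 0.23375547520059833
t 17.4333 pos [ 0.6014 -0.004   0.2987] units [ 0.0004  0.0283 -0.008 ] f [-8.1  0.3  8.7] gap mm 11.39575699435639 grip 30.012187957763672 j [-5. -1. 97.  0. 84.  2.] yang -7.084601700773361 tilt [0.0014 0.0001]
scene 6272 lid angle 55.842865 at 0.04495193 0.08949544
top 466 lid angle 55.798973 at 0.04632153 0.093219034
```

View pics/scene5.png

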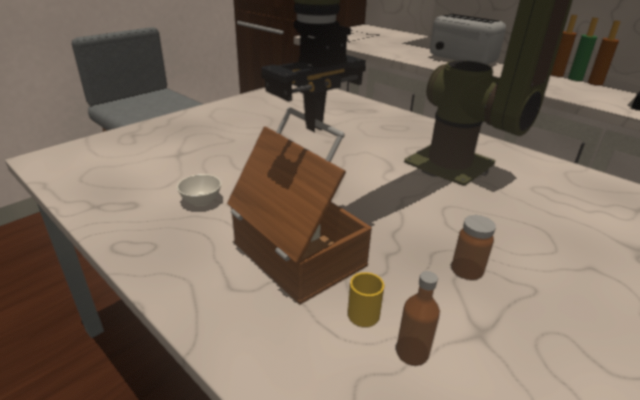

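The lid is held up by the bar at (312,120), and both cameras put it at about 55.8°. I'll raise it the last 4° and ease off some of the inward load.

{"name": "jog_arm", "arguments": {
  "rows": [
    [0,0.0066,-0.005,0,0,0,-1],
    [0,0.0066,-0.005,0,0,0,-1],
    [0,0.0066,-0.005,0,0,0,-1],
    [0,0.0066,-0.005,0,0,0,-1],
    [0,0,0,0,0,0,-1]
  ]
}}

```text
time: 17.95
eef_pos: [0.6152, -0.0057, 0.3074]
ee_rot: [[0.124, 0.992, 0.002], [0.992, -0.124, 0.0], [0.0, 0.002, -1.0]]
wrist_force: [-5.3, 0.1, 6.7]
finger_gap: 0.115
grip_force: 30.0
```

{"name": "jog_arm", "arguments": {
  "rows": [
    [0,0,0,0,0,0,-1],
    [0,0,0,0,0,0,-1],
    [0,0,0,0,0,0,-1],
    [0,0,0,0,0,0,-1],
    [0,0,0,0,0,0,-1]
  ]
}}

```text
time: 18.37
eef_pos: [0.6146, -0.0057, 0.307]
ee_rot: [[0.124, 0.992, 0.002], [0.992, -0.124, 0.0], [0.0, 0.001, -1.0]]
wrist_force: [-6.1, 0.0, 7.3]
finger_gap: 0.122
grip_force: 30.0
```

```bash
python3 -c "
from fit import *
rep(60);fit('6.png')"
```

```text
angle 60.323485685975164 r 0.23430356665610438
t 18.3667 pos [ 0.6146 -0.0057  0.307 ] units [0.0005 0.0017 0.0087] f [-6.1  0.   7.3] gap mm 11.631749150145403 grip 29.99654620885849 j [-6.  1. 94.  0. 85.  2.] yang -7.0973063613202525 tilt [0.0015 0.0001]
scene 6241 lid angle 59.706738 at 0.038951788 0.092531726
top 374 lid angle 59.678577 at 0.04129296 0.09856796
```

View pics/top6.png

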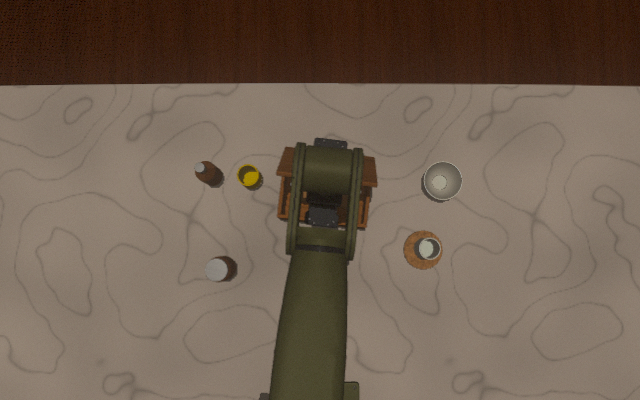

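The cup is upright on the coaster at (428,249). The jar, bowl, bottle and yellow cup haven't moved, and the lid is held at about 60°.

```bash
python3 -c "
from bench import *
print(sign_off())"
```

```text
the job is handed in; nothing more can be done
None
```

The cup stands upright and wholly on the coaster, the lid is still held at about 60° (59.7° by the cameras, 60.3° from the arm's pose), nothing else was moved, and the job is handed in at about 18.5 s.

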